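# Release the indexer's hand brake

### The job

Release the hand brake of the rotary indexer: press the ribbed thumb plate on the raised brake lever to free its ratchet pawl from the toothed quadrant and, keeping it pressed, push the lever down past the teeth, all the way to its rubber stop. Then let go and leave it down. Only press and push: do not pull the lever up, and leave the loose things around it alone.

Things in the scene. Friction and masses are not known exactly. Their poses are not given: they have to be found in the camera images.
- lever_pivot (a point): Centre of the brake lever's pivot, 75 mm above the bench. The lever swings about a level axis through it, in the vertical plane through pivot and thumb plate, and points away from the indexer. A fixed toothed steel quadrant stands round the pivot, radius 89 mm, so it reaches up to 164 mm above the bench.
- indexer: The indexer, fixed to the bench: white steel box 200 x 150 x 145 mm on a dark base plate, top 161 mm above the bench, with a round steel faceplate on one side. Origin on the bench right under the lever's pivot; z up, x points level from the pivot to the box (which begins 65 mm from the pivot), so the lever points along -x.
- thumb_plate (a point): Centre of the top face of the thumb plate, the pawl's outer end: ribbed steel, 55 mm along the lever, 36 mm across, above the lever's bar, its outer end slanting down 0.15 rad from the bar. In the lever's own frame (along the bar from the pivot; square to the bar, upward) it is at 185, 48 mm at rest and 193, 26 mm when fully pressed.
- lever (a joint): Angle of the brake lever (steel bar 32 mm across, 18 mm high, with a black rubber grip at its end, 323 mm from the pivot) above level, rad: 0 = level, on its stop (released); at the start 0.4 to 0.66. Stiff hinge that stays where it is left; with the pawl fully pressed about 8 to 12 N at the thumb plate swings it down. With the pawl not pressed the teeth (0.14 rad apart) block it.
- pawl (a joint): Rotation of the pawl relative to the lever, rad: 0 = at rest, in the teeth (up to 0.14 if it comes to sit on a tooth), 0.22 = thumb plate fully pressed (about 22 mm of travel). It is clear of the teeth beyond about 0.14. It springs back when let go: about 2 N at first, 4 N at full travel.
- block_center (a point): Centre of a loose aluminium block 50 x 36 x 30 mm. Leave alone.
- collar_center (a point): Centre of a loose dark steel collar, 44 mm across, 28 mm high. Leave alone.
- tin_center (a point): Centre of a loose grey tin, 60 mm across, 75 mm high. Leave alone.
- driver_center (a point): A point at the middle of a loose screwdriver 160 mm long, lying flat with a black handle. Leave alone.

How it is judged:
By the outcome, as a careful person would: the job done as asked, in the order asked, and still so for the second after the job is handed in, with the robot touching nothing.
It also fails if it takes over 38 s, if anything falls off the work surface, if the arm or the gripper's body presses on something with over 40 N, if the wrist force passes 120 N, or if a joint passes its speed limit or range.

### The arm

A 6-joint arm with a two-finger parallel gripper is mounted at the origin on the work surface. World frame = base frame: x ahead of the robot, y to its left, z up, the work surface at z = 0. Lengths are in m, angles in rad, forces in N, time in s.
With the tool pointing down it reaches from about 0.325 to 0.85 m from the base axis. Payload 4.4 kg.
Tool frame: the origin (TCP) lies between the finger pads; the fingertips stand 17 mm ahead of it and the grasp point (between the pads) lies 2 mm behind it; z points along the fingers, y is the direction in which the jaws open and shut (so a half turn about z gives the same grasp; the last joint's range is limited). The gripper opens to 94 mm and grips with 3 to 60 N. Pads are 16 mm wide; open, the fingers measure 119 mm over their backs; the gripper's body (75 mm by 177 mm) begins 78 mm behind the grasp point.
Start: joints at [-1.256, 0.207, 1.542, -0, 1.393, -0.15], TCP at [0.258, -0.514, 0.222] pointing down, gripper open.
Joint ranges: [-2.73, 2.73], [-0.86, 2.22], [0.23, 2.46], [-1.11, 4.25], [0.08, 2.63], [-2.82, 2.82]. Speed limits (rad/s): [2.79, 2.79, 3.14, 3.14, 3.14, 3.14].

### API

Orientations are given as a unit quaternion [x, y, z, w].
In Python, from station import ctrl gives the robot as it stands. Calls block until the motion is done:
- ctrl.movep(position, orientation): joint-space move of the TCP to a pose.
- ctrl.line_to(position, frame=None, vel=0.15, threshold=None): straight line of the TCP; frame=None keeps the orientation; vel is the mean speed in m/s. With threshold (N) it stops when the force on the tool has changed by that much, and returns True; else False.
- ctrl.goto_joints(angles): joint-space move.
- ctrl.grip(opening): finger opening in m; the grip force is fixed at half the most; returns when the fingers have stopped.
- ctrl.sleep(seconds).
- ctrl.ik(position, orientation): joint angles nearest the present ones, or None.
- ctrl.observe(): the state.
- ctrl.camera(name): name is "scene" or "top" or "wrist"; returns a dict with "img" (480x640x3 uint8, red, green, blue), "fx", "fy", "cx", "cy" (pixels), "cam_to_world" (4x4, takes a point from camera to world coordinates); the wrist camera has in their place "T_tool_cam" (4x4, takes a point from camera to tool coordinates, whose origin is the TCP and whose axes are the flange's). Camera axes: x right, y up, looking along -z (the intrinsics and any distortion apply to the point x, -y, -z); pixel columns grow to the right and rows downward; lengths in m; the calibration is good to about 2 mm. The wrist camera is an equidistant fisheye: a pixel r from the principal point sees the ray r / f radians off the axis. A picture is of the moment at which its call begins: read the wrist's pose just before it. There is no depth.
A pose or a line that the arm cannot do raises ctrl.IKError and nothing moves.
- ctrl.hand_in(): hands the job in, once; it reports no verdict.
The state is a dict: "clock": time; "q": joint angles; "qvel": joint speeds; "joint_efforts": joint torques, N m; "eef_pos": TCP position; "orientation": TCP orientation; "force": force on the tool from outside, world axes, zero at the start; "moment": the same for the moment, N m; "gripper_width": finger opening in m.
Only numpy, scipy, OpenCV 4.12 (cv2) and the standard library are available. Lean on these libraries where they do the work, as an engineer would, in place of code of your own. Each camera call takes 0.05 s, during which the arm holds its last target.

## Working session

There is one attempt and no reset: what is moved stays moved. The work goes in short steps, each a Python script; the robot and the scene stay as the last script left them, time stands still between calls to the robot, and variables do not carry over. Pictures are saved under pics/ and viewed, and the job is handed in when it is done.

```bash
mkdir -p pics; ls
python3 - <<'E'
from station import ctrl
import cv2,numpy as np
np.set_printoptions(precision=4,suppress=True)
for n in ("scene","top"):
    c=ctrl.camera(n); cv2.imwrite(f"pics/{n}0.png",c["img"][:,:,::-1]); print(n,c["fx"],c["fy"],c["cx"],c["cy"],{k:v for k,v in c.items() if k not in("img","fx","fy","cx","cy")})
print(ctrl.observe())
E
```

```text
pics
scene 530.8327885368435 530.8327885368435 327.6310006157787 237.71413573197216 {'cam_to_world': array([[-0.3606, -0.772 ,  0.5235,  0.9477],
       [ 0.9327, -0.3029,  0.1958,  0.1741],
       [ 0.0074,  0.5589,  0.8292,  0.6817],
       [ 0.    ,  0.    ,  0.    ,  1.    ]])}
top 454.43551784660326 454.43551784660326 330.3894523242252 243.49674188242187 {'cam_to_world': array([[-0.0117,  0.9993, -0.0348,  0.5431],
       [-0.9999, -0.012 , -0.0084,  0.011 ],
       [-0.0088,  0.0347,  0.9994,  0.8926],
       [ 0.    ,  0.    ,  0.    ,  1.    ]])}
{'clock': 0.1, 'q': array([-1.2555,  0.2073,  1.5428, -0.    ,  1.3935, -0.1505]), 'qvel': array([-0.0005, -0.0025, -0.0049, -0.0003,  0.0016, -0.    ]), 'joint_efforts': array([ -0.0009, -37.1871, -28.2293,   0.0699,   0.0312,  -0.    ]), 'eef_pos': array([ 0.258 , -0.5131,  0.2214]), 'orientation': array([ 0.973 ,  0.2308, -0.0001, -0.001 ]), 'force': array([ 0.4744, -0.5605,  0.0448]), 'moment': array([0.038 , 0.0052, 0.0667]), 'gripper_width': 0.09416089535718748}
```

View pics/scene0.png

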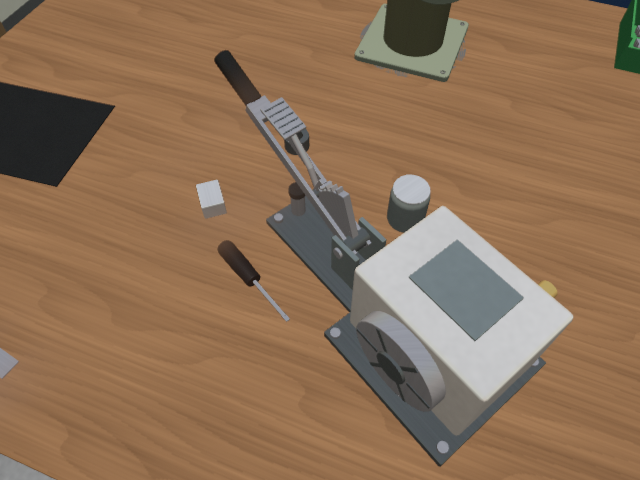

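View pics/top0.png

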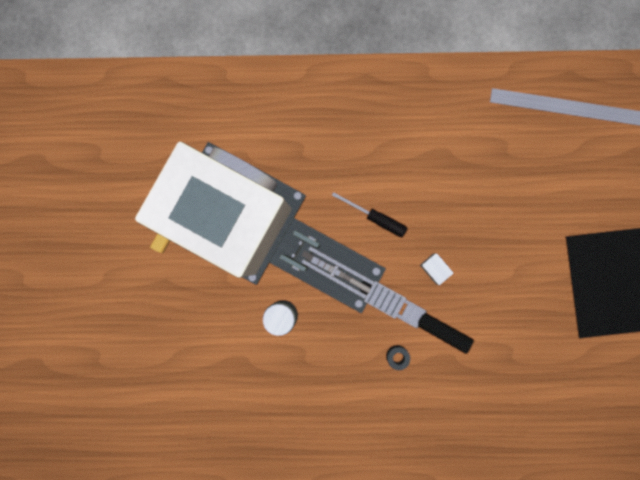

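The scene view shows the raised lever, with the grip end near (222,58), the thumb plate near (285,117) and the pivot near (360,240). In the top view the plate is near (386,300), the grip end near (470,345), the collar at (398,357) and the block at (437,268). I'll zoom in to measure.

Run:
```python
import cv2
a=cv2.imread("pics/scene0.png")[40:290,200:400]; cv2.imwrite("pics/s_zoom.png",cv2.resize(a,None,fx=2.4,fy=2.4,interpolation=cv2.INTER_CUBIC))
a=cv2.imread("pics/top0.png")[200:370,270:490]; cv2.imwrite("pics/t_zoom.png",cv2.resize(a,None,fx=3.5,fy=3.5,interpolation=cv2.INTER_CUBIC))
```

```text
(no output)
```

View pics/s_zoom.png

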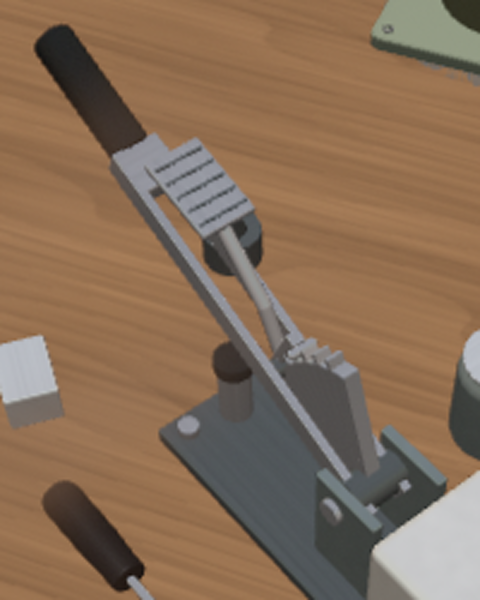

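View pics/t_zoom.png

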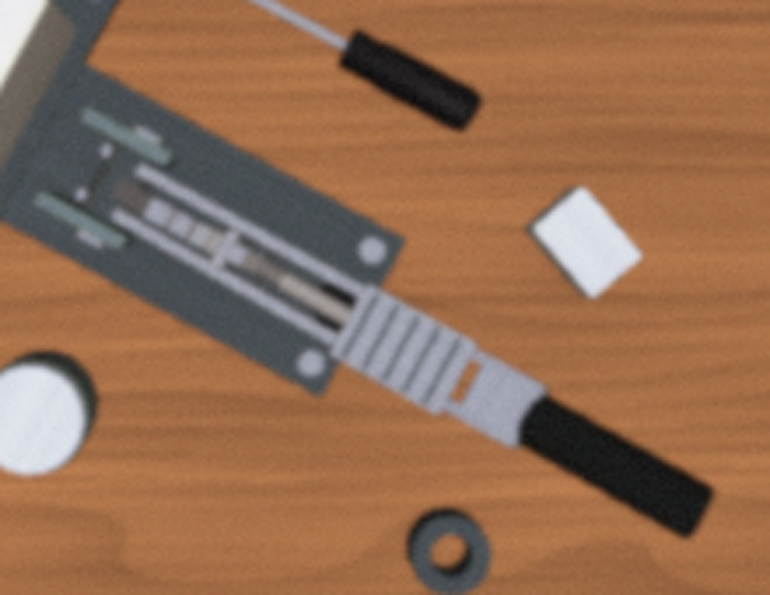

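```bash
cat > fit.py <<'E'
import numpy as np
from scipy.optimize import least_squares
np.set_printoptions(precision=4,suppress=True)
S=dict(f=530.8328,cx=327.631,cy=237.714,T=np.array([[-0.3606,-0.772,0.5235,0.9477],[0.9327,-0.3029,0.1958,0.1741],[0.0074,0.5589,0.8292,0.6817],[0,0,0,1]]))
P=dict(f=454.4355,cx=330.389,cy=243.497,T=np.array([[-0.0117,0.9993,-0.0348,0.5431],[-0.9999,-0.012,-0.0084,0.011],[-0.0088,0.0347,0.9994,0.8926],[0,0,0,1]]))
def proj(C,X):
    p=(np.asarray(X)-C["T"][:3,3])@C["T"][:3,:3]
    return np.stack([C["cx"]+C["f"]*p[...,0]/-p[...,2],C["cy"]-C["f"]*p[...,1]/-p[...,2]],-1)
def lev(par,a,n,s):  # along, normal, lateral (indexer y)
    x,y,psi,th=par[:4]
    return ind(par,-(a*np.cos(th)-n*np.sin(th)),s,0.075+a*np.sin(th)+n*np.cos(th))
def ind(par,X,Y,Z):
    x,y,psi=par[:3]; c,s=np.cos(psi),np.sin(psi)
    return np.array([x+c*X-s*Y,y+s*X+c*Y,Z])
E
cat > run.py <<'E'
from fit import *
def zs(p): return np.array([200+p[0]/2.4,40+p[1]/2.4])
def zt(p): return np.array([270+p[0]/3.5,200+p[1]/3.5])
ca,sa=.0275*np.cos(.15),.0275*np.sin(.15)
cor={'i+':(.185-ca,.048+sa,.018),'i-':(.185-ca,.048+sa,-.018),'o+':(.185+ca,.048-sa,.018),'o-':(.185+ca,.048-sa,-.018)}
# lever dir points image right/down in top; xI image left/up -> yI (left of xI) = image left-down
obs=[(P,'i-',zt((370,285))),(P,'i+',zt((333,353))),(P,'o-',zt((475,343))),(P,'o+',zt((436,413))),
 (S,'o-',zs((148,170))),(S,'o+',zs((197,139))),(S,'i-',zs((205,235))),(S,'i+',zs((255,207)))]
def res(p,full=False):
    r=[proj(C,lev(p,*cor[k]))-o for C,k,o in obs]
    r.append(proj(P,lev(p,.323,0,0))-zt((702,510)))
    r.append(proj(S,lev(p,.323,0,0))-zs((52,40)))
    return np.array(r).ravel()
s=least_squares(res,[.52,.05,1.1,.5],loss='soft_l1')
print(s.x,s.cost);print(res(s.x).reshape(-1,2))
p=s.x
print("plate",lev(p,.185,.048,0),"grip",lev(p,.323,0,0))
print("pivot top/scene",proj(P,lev(p,0,0,0)),proj(S,lev(p,0,0,0)))
for X in(.065,.265):
  for Y in(-.075,.075): print(X,Y,proj(P,ind(p,X,Y,.161)),proj(S,ind(p,X,Y,.161)))
E
python3 run.py
```

```text
[0.555  0.0681 1.0606 0.3891] 6.154552400408702
[[-1.3447 -0.7173]
 [-1.7852  0.2344]
 [ 0.261  -0.0861]
 [ 0.2073  0.7392]
 [-1.8227 -1.9327]
 [-0.3352 -0.773 ]
 [-0.4998  0.8329]
 [ 0.4806 -0.0131]
 [-0.6508  0.5523]
 [-0.4585  0.8838]]
plate [ 0.4803 -0.0654  0.1896] grip [ 0.409  -0.1927  0.1975]
pivot top/scene [302.5706 253.0511] [355.5017 240.4781]
0.065 -0.075 [285.8692 192.4272] [347.5457 270.1397]
0.065 0.075 [241.091  273.9427] [439.1736 203.7914]
0.265 -0.075 [178.3582 134.1523] [481.5565 406.9216]
0.265 0.075 [133.3006 214.8176] [574.1538 317.7291]
```

The fit puts the pivot at (0.555, 0.068), yaw at 1.06 and the lever angle at about 0.39, with residuals of 2 px or less. The plate height of 0.19 is plausible. I'll close the gripper, hover above the plate and check with the cameras.

```bash
cat > hover.py <<'E'
from station import ctrl
from fit import *
import cv2
from scipy.spatial.transform import Rotation as R
p=np.array([.555,.0681,1.0606,.3891])
yI=np.array([-np.sin(p[2]),np.cos(p[2]),0])
best=None
for s in(1,-1):
    y=s*yI; z=np.array([0,0,-1.]); x=np.cross(y,z)
    q=R.from_matrix(np.stack([x,y,z],1)).as_quat()
    t=lev(p,.185,.048,0)+[0,0,.017+.075]
    j=ctrl.ik(t,q); print(s,q,j)
    if j is not None:
        c=np.abs(j-ctrl.observe()["q"]).max()
        if best is None or c<best[0]: best=(c,t,q)
c,t,q=best; np.save("q.npy",q)
o=ctrl.observe()
ctrl.line_to(o["eef_pos"]+[0,0,.1],vel=.2)
ctrl.grip(0.0)
ctrl.movep(t,q)
o=ctrl.observe(); print(o["clock"],o["eef_pos"],t,o["force"],o["gripper_width"])
c=ctrl.camera("wrist"); cv2.imwrite("pics/w1.png",c["img"][:,:,::-1]); print({k:v for k,v in c.items() if k!="img"})
c=ctrl.camera("scene"); cv2.imwrite("pics/s1.png",c["img"][:,:,::-1])
cv2.imwrite("pics/s1z.png",cv2.resize(c["img"][0:300,130:530,::-1],None,fx=2,fy=2))
E
python3 hover.py
```

```text
1 [-0.5058  0.8627  0.      0.    ] None
-1 [ 0.8627  0.5058  0.     -0.    ] [-0.3141 -0.0312  1.6766 -0.      1.4962  0.1961]
3.9833 [ 0.4804 -0.0662  0.2817] [ 0.4803 -0.0654  0.2816] [-0.162  -1.0018 -0.144 ] 0.0003177720059778679
{'fx': 371.64829954431775, 'fy': 371.64829954431775, 'cx': 321.0824501291673, 'cy': 232.73943759127852, 'T_tool_cam': array([[ 0.0011,  0.9597,  0.2812,  0.0825],
       [ 1.    , -0.0011, -0.    ,  0.0004],
       [ 0.0003,  0.2812, -0.9597, -0.1619],
       [ 0.    ,  0.    ,  0.    ,  1.    ]])}
```

View pics/w1.png

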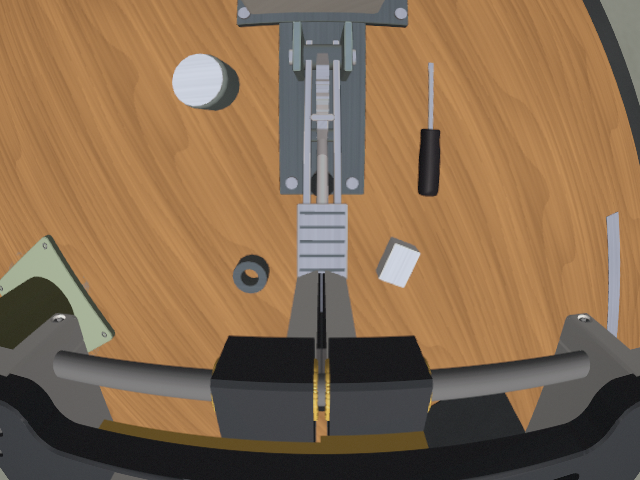

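View pics/s1z.png

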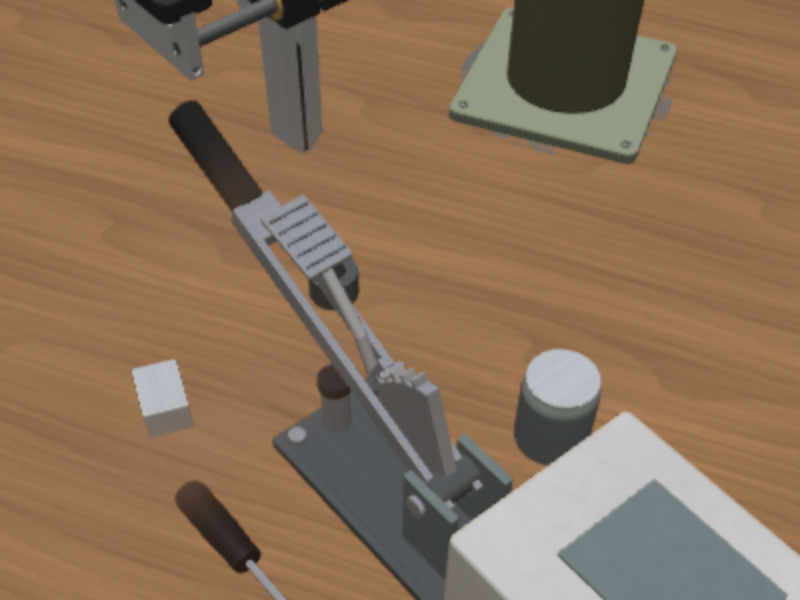

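The wrist view shows the lever centred and aligned: the plate spans columns 298–347, its inner edge is at row 205, and its outer edge is near row 275 at the fingertips. I'll compare that with the fit.

```bash
cat >> run.py <<'E'
print("---- wrist")
from scipy.spatial.transform import Rotation as R
Tt=np.eye(4);Tt[:3,:3]=R.from_quat(np.load("q.npy")).as_matrix();Tt[:3,3]=[.4804,-.0662,.2817]
Tc=Tt@np.array([[0.0011,0.9597,0.2812,0.0825],[1,-0.0011,0,0.0004],[0.0003,0.2812,-0.9597,-0.1619],[0,0,0,1]])
def pw(X):
    c=(X-Tc[:3,3])@Tc[:3,:3]; v=np.array([c[0],-c[1]]); r=np.linalg.norm(v); th=np.arctan2(r,-c[2])
    return np.array([321.08,232.74])+371.65*th*v/r
for k in cor: print(k,pw(lev(p,*cor[k])))
obsw=[('i+',(298.5,205)),('i-',(347,205)),('o+',(298,275)),('o-',(347,275))]
print("pivot",pw(lev(p,0,0,0)), "box edge",pw(ind(p,.065,0,.161)))
res2=lambda p:np.r_[res(p),1.5*np.array([pw(lev(p,*cor[k]))-np.array(o) for k,o in obsw]).ravel()]
s=least_squares(res2,s.x,loss='soft_l1');print(s.x,s.cost,lev(s.x,.185,.048,0),pw(lev(s.x,0,0,0)));print(res2(s.x).reshape(-1,2))
E
python3 run.py
```

```text
[0.555  0.0681 1.0606 0.3891] 6.154552400408702
[[-1.3447 -0.7173]
 [-1.7852  0.2344]
 [ 0.261  -0.0861]
 [ 0.2073  0.7392]
 [-1.8227 -1.9327]
 [-0.3352 -0.773 ]
 [-0.4998  0.8329]
 [ 0.4806 -0.0131]
 [-0.6508  0.5523]
 [-0.4585  0.8838]]
plate [ 0.4803 -0.0654  0.1896] grip [ 0.409  -0.1927  0.1975]
pivot top/scene [302.5706 253.0511] [355.5017 240.4781]
0.065 -0.075 [285.8692 192.4272] [347.5457 270.1397]
0.065 0.075 [241.091  273.9427] [439.1736 203.7914]
0.265 -0.075 [178.3582 134.1523] [481.5565 406.9216]
0.265 0.075 [133.3006 214.8176] [574.1538 317.7291]
---- wrist
i+ [294.707  204.2964]
i- [344.9209 204.3412]
o+ [294.963  280.3023]
o- [344.5294 280.3699]
pivot [320.3157  55.9479] box edge [320.1718 -40.041 ]
[0.5573 0.0673 1.055  0.3867] 26.415688343805805 [ 0.4817 -0.066   0.1892] [322.8764  55.566 ]
[[-0.8412 -1.7395]
 [-1.3908 -0.8627]
 [ 0.669  -0.9607]
 [ 0.5057 -0.2155]
 [-2.6988 -1.191 ]
 [-1.099   0.0329]
 [-1.564   1.6449]
 [-0.4557  0.8622]
 [-0.6085 -0.036 ]
 [-0.8073  1.5715]
 [-1.9575 -1.6871]
 [ 0.537  -1.1777]
 [-1.4835  7.2206]
 [-0.7351  7.6721]]
```

The three views agree to about 2 mm. The outer row in the wrist view is hidden by the fingers, so I'm leaving it out. Next I'll press the plate and stop to check that the pawl is fully pressed.

```bash
cat > press.py <<'E'
from station import ctrl
from fit import *
import cv2
p=np.array([.5563,.0677,1.057,.395])
UP=np.array([0,0,.017])
def rep(tag,h):
    o=ctrl.observe(); print(tag,h,round(o["clock"],2),o["eef_pos"],o["force"])
ctrl.line_to(lev(p,.185,.058,0)+UP,vel=.1,threshold=15); rep("above",0)
for f in np.linspace(0,1.0,6):
    h=ctrl.line_to(lev(p,.185+.008*f,.050-.024*f,0)+UP,vel=.04,threshold=30); rep(f,h)
    if h: break
c=ctrl.camera("scene"); cv2.imwrite("pics/s2z.png",cv2.resize(c["img"][0:300,130:530,::-1],None,fx=2,fy=2))
E
python3 press.py
```

```text
above 0 4.88 [ 0.4838 -0.0617  0.2173] [ 0.5429  0.0603 -1.0355]
0.0 False 5.23 [ 0.4826 -0.0648  0.2102] [ 1.1049 -1.9265  1.5169]
0.2 False 5.51 [ 0.4804 -0.0677  0.2058] [ 0.4358 -1.6236  3.0247]
0.4 False 5.78 [ 0.4786 -0.0703  0.2018] [ 0.8733 -0.8765  4.204 ]
0.6000000000000001 False 6.06 [ 0.477 -0.073  0.198] [ 0.1248 -1.9801  4.7141]
0.8 False 6.33 [ 0.4754 -0.0756  0.1941] [ 0.5088 -1.198   4.2983]
1.0 False 6.61 [ 0.4742 -0.0778  0.1905] [1.7069 1.4042 3.2215]
```

View pics/s2z.png

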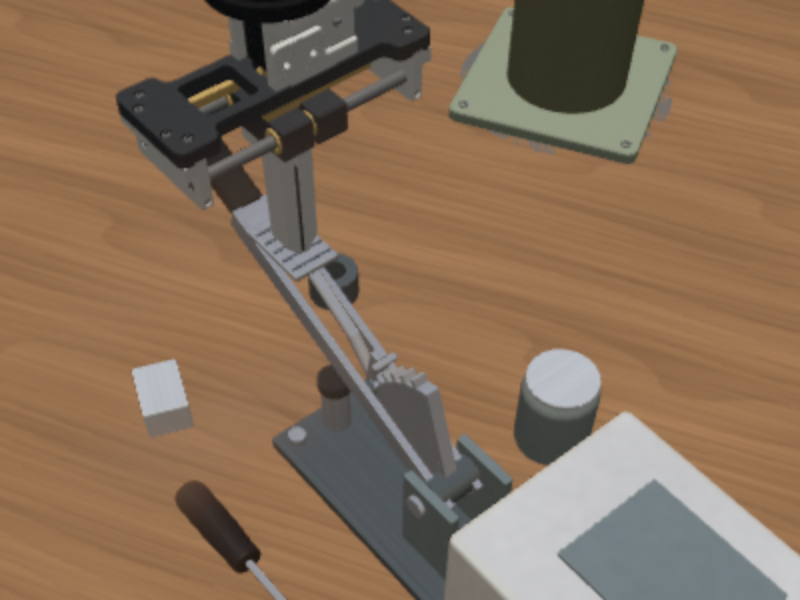

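The pawl has lifted clear of the quadrant teeth (zoom ≈(380,360)), and the lever hasn't moved. Now I'll sweep along the arc while keeping it pressed.

```bash
cat > sweep.py <<'E'
from station import ctrl
from fit import *
import cv2
p=np.array([.5563,.0677,1.057,.395])
UP=np.array([0,0,.017])
for th in [.35,.30,.25,.20,.15,.10,.06,.03,.01,-.01,-.02,-.03,-.04,-.05]:
    p[3]=th
    h=ctrl.line_to(lev(p,.193,.024,0)+UP,vel=.05 if th>.05 else .03,threshold=25)
    o=ctrl.observe(); print(th,h,round(o["clock"],2),o["eef_pos"],o["force"],flush=True)
    if h or o["force"][2]>30: break
c=ctrl.camera("scene"); cv2.imwrite("pics/s3z.png",cv2.resize(c["img"][0:300,130:530,::-1],None,fx=2,fy=2))
E
python3 sweep.py
```

```text
0.35 False 7.03 [ 0.4715 -0.0824  0.1808] [2.0058 1.6543 4.7561]
0.3 False 7.37 [ 0.4693 -0.0864  0.1719] [2.014  0.7728 4.2118]
0.25 False 7.71 [ 0.4674 -0.0899  0.163 ] [1.1894 1.3671 4.4904]
0.2 False 8.05 [ 0.4657 -0.093   0.1538] [0.9226 1.8969 4.3146]
0.15 False 8.39 [ 0.4642 -0.0956  0.1445] [ 1.9399 -0.2068  4.7112]
0.1 False 8.73 [ 0.4629 -0.0977  0.1351] [ 1.1253 -1.0113  5.184 ]
0.06 False 9.04 [ 0.4622 -0.0992  0.1275] [0.7033 0.0161 5.1604]
0.03 False 9.38 [ 0.4617 -0.1     0.1219] [-0.1684 -1.0329  5.3209]
0.01 False 9.67 [ 0.4619 -0.1004  0.12  ] [-3.7994  1.3388 16.2026]
-0.01 False 9.95 [ 0.462  -0.1007  0.1187] [-9.7837  5.0423 32.1464]
```

View pics/s3z.png

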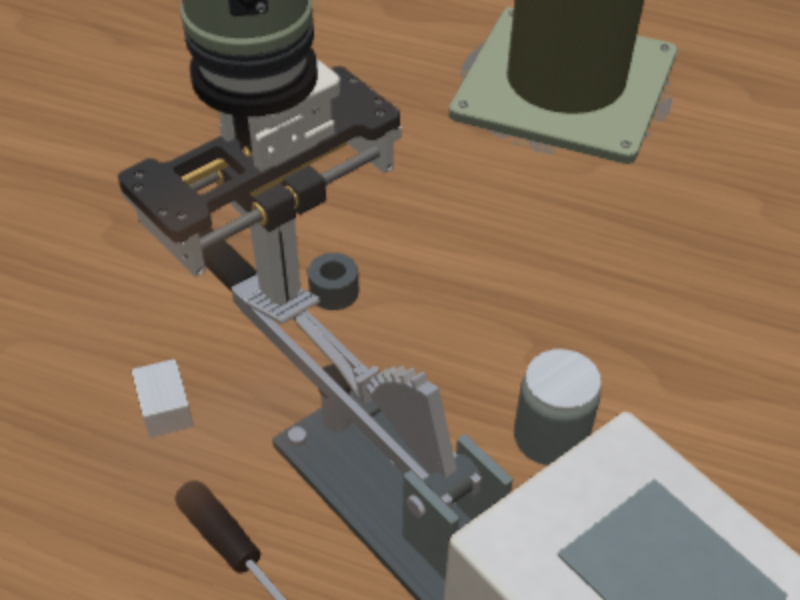

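The force rose sharply to 32 N with the fingertip at z ≈ 0.102, against an expected 0.101 for a fully pressed plate at 0 rad. In the picture the lever sits on its stop. Now I'll let go and check.

```bash
cat > rel.py <<'E'
from station import ctrl
from fit import *
import cv2
p=np.array([.5563,.0677,1.057,0.])
UP=np.array([0,0,.017])
ctrl.line_to(lev(p,.193,.028,0)+UP,vel=.04)
ctrl.line_to(lev(p,.185,.055,0)+UP,vel=.06)
ctrl.line_to(lev(p,.185,.055,0)+UP+[0,0,.15],vel=.15)
ctrl.sleep(.3)
o=ctrl.observe(); print(round(o["clock"],2),o["eef_pos"],o["force"])
c=ctrl.camera("scene"); cv2.imwrite("pics/s4.png",c["img"][:,:,::-1]); cv2.imwrite("pics/s4z.png",cv2.resize(c["img"][0:300,130:530,::-1],None,fx=2,fy=2))
c=ctrl.camera("wrist"); cv2.imwrite("pics/w4.png",c["img"][:,:,::-1])
for th in(0,.03,.06): 
    p[3]=th; print(th,[(proj(S,lev(p,.185+a*.0272,.048-a*.0041,s))-[130,0])*2 for a in(-1,1) for s in(-.018,.018)])
E
python3 rel.py
```

```text
12.37 [ 0.4651 -0.0933  0.2964] [-0.6256 -0.2803 -0.9369]
0 [array([286.7428, 309.7721]), array([327.4598, 286.2575]), array([243.641 , 274.6219]), array([283.5141, 252.5792])]
0.03 [array([287.6037, 306.4815]), array([328.5543, 282.88  ]), array([243.7871, 269.4606]), array([283.9563, 247.3383])]
0.06 [array([288.6007, 303.317 ]), array([329.7864, 279.6247]), array([244.0936, 264.4126]), array([284.5628, 242.2063])]
```

View pics/s4z.png

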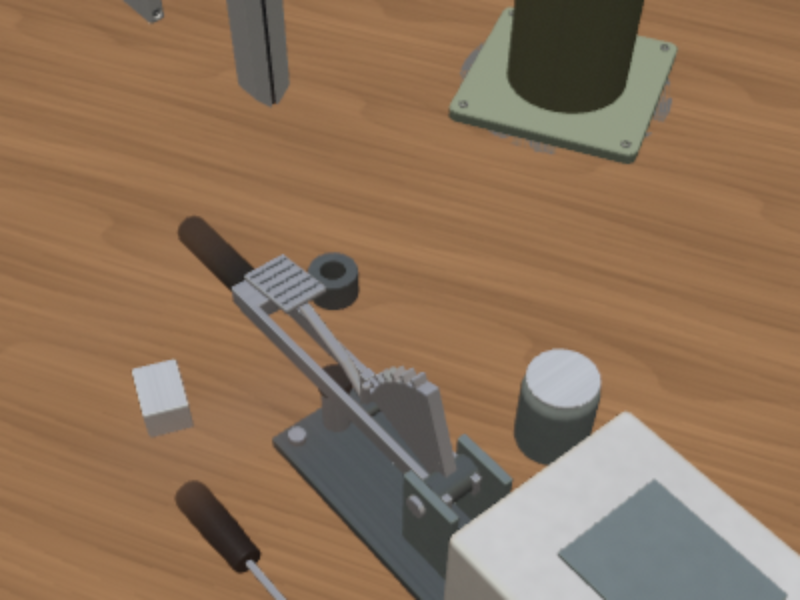

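View pics/w4.png

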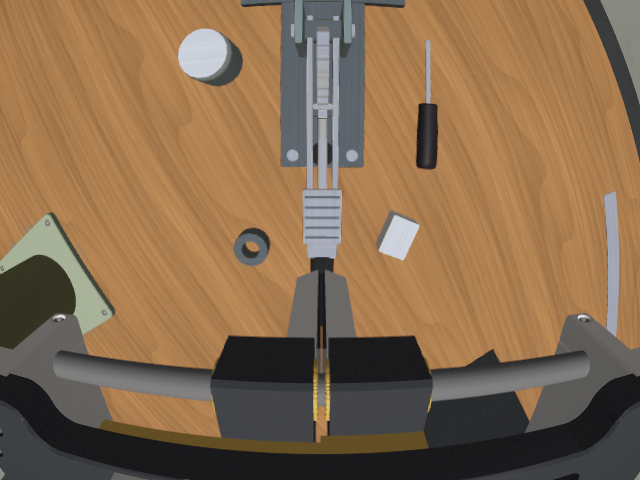

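The plate has sprung back and its corners are within about 2 px of the 0 rad prediction. As a last check, I'll compare the bar's position with the picture taken while it was pressed against the stop.

Run:
```python
import cv2,numpy as np
from fit import *
a=cv2.imread("pics/s3z.png",0);b=cv2.imread("pics/s4z.png",0)
t=b[275:325,228:262]; r=cv2.matchTemplate(a[265:340,215:275],t,cv2.TM_CCOEFF_NORMED); print(cv2.minMaxLoc(r),"expect loc (13,10)")
p=np.array([.5563,.0677,1.057,0.])
for th in(-.02,0,.02,.04): p[3]=th; print(th,(proj(S,lev(p,.323,0,0))-[130,0])*2)
```

```text
(-0.3216424882411957, 0.8750954866409302, (12, 25), (13, 10)) expect loc (13,10)
-0.02 [191.1412 232.7305]
0 [189.895  226.7671]
0.02 [188.7211 220.816 ]
0.04 [187.6214 214.8786]
```

```bash
python3 -c "
from station import ctrl
print(ctrl.observe()['clock']); print(ctrl.hand_in())"
```

```text
12.4667
the job is handed in; nothing more can be done
None
```

The brake is released: the lever is down on its rubber stop, and I handed the job in at 12.5 s of the 38 s allowed. With the gripper closed, I pressed the thumb plate until the pawl was clear of the teeth. I kept it pressed all the way down, then let go and lifted clear.

**At the stop:** the force jumped from about 5 N to 32 N with the fingertips at z ≈ 0.102 m, where about 0.101 m is expected with the lever level.

**After letting go:**
- The bar is in the same place as when it was held against the stop, to under 1 px in the zoomed picture.
- The grip end and plate corners match a lever angle of 0 to about 0.01–0.02 rad.
- The plate has sprung back up.
- The tin, collar, block and screwdriver look unmoved.
- The robot is clear of everything, and the force reading is about zero.

**What disagreed:**
- The starting lever angle measured 0.39 rad, just under the stated 0.40.
- My fit put the box corners about 4–9 px off in the images. I didn't use the box for anything.
- Pushing the lever down took about 5 N, less than the stated 8–12 N.

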